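# Hold a punch guide square in its free bay

### The arm

A 7-joint arm with a two-finger parallel gripper is mounted at the origin on the work surface. World frame = base frame: x ahead of the robot, y to its left, z up, the work surface at z = 0. Lengths are in m, angles in rad, forces in N, time in s.
With the tool pointing down it reaches from about 0.425 to 0.925 m from the base axis. Payload 6.8 kg.
Tool frame: the origin (TCP) lies at the very end of the fingers, on their centre line; the grasp point (between the pads) lies bot.tcp_to_grasp behind it (bot.tcp_to_grasp is the distance from the TCP to the grasp point, in m); z points along the fingers, y is the line along which they close (so a half turn about z gives the same grasp; the last joint's range is limited). The gripper opens to 85 mm and grips with 20 to 120 N. Pads are 22 mm wide; open, the fingers measure 114 mm over their backs; the gripper's body (76 mm by 85 mm) begins 54 mm behind the grasp point. The pads swing forward as they close: fully open they stand 13 mm farther back than shut.
Start: joints at [1.055, 0.477, 0.022, 1.555, -0.011, 1.109, -0.083], TCP at [0.268, -0.62, 0.205] pointing down, gripper open.
Joint ranges: [-2.96, 2.96], [-0.34, 2.1], [-1.41, 1.46], [0.24, 2.44], [-1.37, 4.51], [0.17, 1.92], [-2.96, 2.96]. Speed limits (rad/s): [2.39, 2.39, 3.14, 3.14, 3.14, 3.14, 3.14].

### API

Orientations are given as a unit quaternion [w, x, y, z].
In Python, from station import bot gives the robot as it stands.
- The arm moves only by the tool servo_tool, never from a script. Its argument "motion" is a list that holds one entry, the list of rows, each a list of 7 numbers: the shift along the tool's x, y, z in m, then the turn, a rotation vector about the tool's x, y, z in units of 5 degrees (1.0 is 5 degrees), then the opening, from 0 (shut) to 1 (fully open). A call has 1 to 20 rows; each row is the pose to reach, as a shift and turn from the pose commanded when the call began, along the tool's axes at that moment; what a row does not reach only later rows make up. A row lasts 1/12 s, in which the tool goes at most 41.7 mm and 7.16 degrees, less where a joint would pass 70% of its speed; a pose out of reach is approached as far as the arm can. A call with a gripper value outside its range is refused whole. The fingers move at their own pace and stop on an object; "grip_force" is the grip in N (left out, the last holds). Time passes only in rows, so rows that repeat a pose let the fingers close. It gives the time, the measured TCP pose, the force, the opening and the grip force at its end, in the units of the state.
- bot.get_obs(): the state, without advancing time (a new reading comes with each control period).
- bot.read_camera(name): name is "scene" or "side" or "wrist"; returns a dict with "img" (420x560x3 uint8, red, green, blue), "K" (3x3 intrinsics, pixels), "k1" (the pictures are not rectified: a ray, as slopes to the right and down, at radius r is drawn at 1 + k1 r^2 times it, then the intrinsics apply), "pose" (4x4, takes a point from camera to world coordinates). Camera axes: x right, y down, z forward; pixel columns grow to the right and rows downward; lengths in m; the calibration is good to about 2 mm. A picture is of the moment at which its call begins. There is no depth.
- bot.hand_in(): hands the job in; it is judged then, once.
The state is a dict: "t": time; "q": joint angles; "joint_vel": joint speeds; "joint_torque": joint torques, N m; "eef_pos": TCP position; "tool_rot": TCP orientation; "contact_force": force on the tool from outside, world axes, zero at the start; "torque": the same for the moment, N m; "gripper_width": opening from 0.0 (shut) to 1.0 (fully open); "grasp_force": force on a finger pad.
Only numpy, scipy, OpenCV 4.12 (cv2) and the standard library are available. Lean on these libraries where they do the work, as an engineer would, in place of code of your own. Each camera call takes 0.05 s, during which the arm holds its last target. There are 200 camera calls.

### The job

The metal plate on the bench has two bays, left and right of its centre rib; one is taken by a steel anvil block, the free one has the green mat. Set the orange punch guide flat on the green mat with its long side along the centre rib, then press it snugly into the corner, against the rib and the far rail at the same time, ready for punching. Finish while still holding it pressed with a light push of about 5 N on each, and leave the anvil, jar, tape roll and hammer where they are.

Things in the scene. Friction and masses are not known exactly. Their poses are not given: they have to be found in the camera images.
- guide: Punch guide: slick orange plastic plate 90 (x) x 70 (y) x 18 mm with black dots; centred on top a black grip bar 62 (x) x 22 (y) x 34 mm, 18 to 52 mm above the underside. 0.15 to 0.31 kg. Starts flat on the bench. Origin: centre of its underside; x along the long side and the bar, z up. Slides on the mat and stops with friction about 0.2. Same either way round (half turn about z).
- fixture: Aluminium plate 160 (x) x 200 (y) x 10 mm, fixed on the bench, turned up to 0.35 rad. Origin: centre of its underside; x away from the robot to the back rail, y left, z up. Left bay: +y side of the centre rib; right bay: -y side; no walls on the outer and near sides. A guide seated in a corner has its centre at x = 15, y = +42 (left) or -42 mm (right), its underside 12 mm above the bench.
- back_rail: Dark steel stop bar across the far side of the fixture, fixed: 14 (x) x 190 (y) x 16 mm. Origin: centre of its underside, at (67, 0, 10) mm in the fixture's frame, axes as the fixture's. Its stop face looks to -x at fixture x = 60 mm; its top is 26 mm above the bench.
- centre_rib: Dark steel stop bar between the two bays, fixed: 100 (x) x 14 (y) x 16 mm. Origin: centre of its underside, at (10, 0, 10) mm in the fixture's frame, axes as the fixture's. Its stop faces look to +y and -y at fixture y = +7 and -7 mm; its top is 26 mm above the bench.
- mat: Green mat 90 (x) x 70 (y) x 2 mm, stuck to the floor of the free bay, in its corner touching both stops; hard and smooth, its top 12 mm above the bench. Which bay is free varies. Origin: centre of its underside, 10 mm above the bench; axes as the fixture's. The seated guide covers it exactly.
- anvil: Bright steel anvil block 84 x 64 x 20 mm, 0.8 kg, lying loose in the other bay, its top 30 mm above the bench. Origin: centre of its underside. Not to be moved.
- jar: Glue jar with a blue cap, 60 mm across, 85 mm tall, standing loose beyond the work. Origin: centre of its underside. Not to be moved.
- tape: Roll of tan tape lying flat, 84 mm outside, 22 mm high, loose, to the left of the work. Origin: centre of its underside. Not to be moved.
- hammer: Hammer, lying loose along x to the right of the work, its head to +x, lower than 50 mm. Not to be moved.
Not all that is in view belongs to the job. Of the things that look like the guide, the largest one is meant.

How it is judged:
By the outcome, as a careful person would: the job done as asked, in the order asked, and still so for the second after the job is handed in, while the arm keeps its last pose, push and grip.
It also fails if it takes over 48 s, if anything falls off the work surface, if the arm or the gripper's body presses on something with over 40 N, if the wrist force passes 120 N, or if a joint passes its speed limit or range.

## Working session

There is one attempt and no reset: what is moved stays moved. The work goes in short steps, Python scripts to look and compute and a tool call to move; the robot and the scene stay as the last step left them, time stands still between calls to the robot, and variables do not carry over. Pictures are saved under pics/ and viewed, at most 10 in all, crops included, and the job is handed in when it is done.

Besides the shell and the picture viewer there is one more tool, called by a JSON object that holds its "op" and its "data", one argument or row to a line. servo_tool: Moves the arm, as the interface text tells. Its arguments: {"type":"object","properties":{"motion":{"type":"array"},"grip_force":{"type":"number"}},"required":["motion"]}

```bash
ls; mkdir -p pics
cat > h.py <<'E'
import numpy as np, cv2
from station import bot
def cam(n,save=None):
    c=bot.read_camera(n)
    if save: cv2.imwrite(f'pics/{save}.png',c['img'][:,:,::-1])
    return c
def ray(c,uv):
    uv=np.asarray(uv,float).reshape(-1,2);K=c['K']
    d=np.c_[(uv[:,0]-K[0,2])/K[0,0],(uv[:,1]-K[1,2])/K[1,1]]
    s=d.copy()
    for _ in range(30): s=d/(1+c['k1']*(s**2).sum(1,keepdims=True))
    D=np.c_[s,np.ones(len(s))]@c['pose'][:3,:3].T
    return c['pose'][:3,3],D
def onz(c,uv,z):
    o,D=ray(c,uv); return o+D*((z-o[2])/D[:,2])[:,None]
def tri(c1,p1,c2,p2):
    o1,d1=ray(c1,p1);o2,d2=ray(c2,p2);r=[]
    for a,b in zip(d1,d2):
        t=np.linalg.lstsq(np.c_[a,-b],o2-o1,rcond=None)[0]
        A=o1+a*t[0];B=o2+b*t[1];r.append(np.r_[(A+B)/2,np.linalg.norm(A-B)])
    return np.array(r)
E
python3 - <<'E'
from h import *
np.set_printoptions(precision=3,suppress=True)
for n in('scene','side','wrist'):
    c=cam(n,n+'0'); print(n,c['K'].ravel(),c['k1'],c['pose'][:3].ravel())
print(bot.get_obs(),bot.tcp_to_grasp)
a=[cv2.imread(f'pics/{n}0.png') for n in('scene','side')]
E
```

```text
pics
scene [436.854   0.    275.937   0.    436.854 208.642   0.      0.      1.   ] 0.007820074976455451 [-0.606  0.661 -0.442  1.154  0.795  0.504 -0.337  0.434 -0.    -0.556
 -0.831  1.15 ]
side [503.711   0.    291.12    0.    503.711 203.049   0.      0.      1.   ] -0.07268464588570811 [-0.915 -0.253  0.313  0.15  -0.403  0.587 -0.703  0.975 -0.006 -0.769
 -0.639  0.919]
wrist [322.748   0.    281.574   0.    322.748 214.705   0.      0.      1.   ] -0.04552697289752887 [ 0.397 -0.872 -0.286  0.341 -0.918 -0.378 -0.122 -0.588 -0.002  0.311
 -0.95   0.373]
{'t': 0.15, 'q': array([ 1.055,  0.478,  0.022,  1.556, -0.012,  1.109, -0.083]), 'joint_vel': array([ 0.003, -0.001, -0.001, -0.006,  0.003, -0.001,  0.001]), 'joint_torque': array([  0.003, -59.693,   1.61 , -28.149,   0.013,   0.007,   0.   ]), 'eef_pos': array([ 0.267, -0.619,  0.204]), 'tool_rot': array([-0.001,  0.979,  0.202, -0.   ]), 'contact_force': array([ 0.485,  0.073, -0.362]), 'torque': array([-0.006,  0.004, -0.001]), 'grasp_force': 0.0, 'gripper_width': 0.9981508743970081} 0.0187
```

View pics/scene0.png

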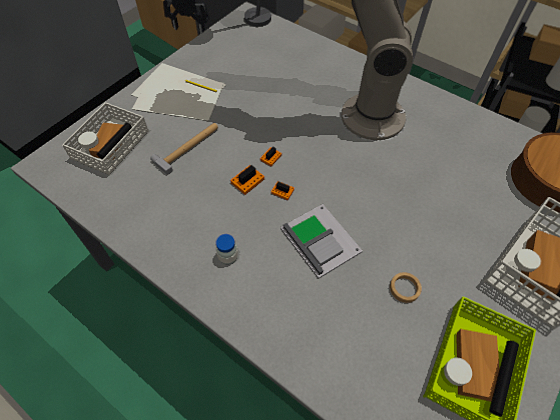

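View pics/side0.png

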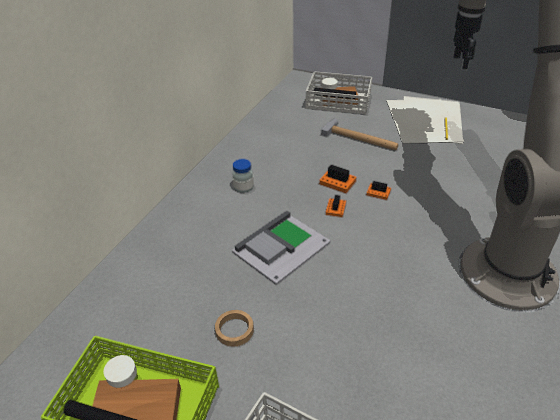

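Scene view: the orange candidates are at (247,179), (271,156) and (283,190). In the side view they are at (338,180), (379,190) and (337,207). The first looks largest. The green mat is at (309,229) in the scene view, the anvil at (323,248), the jar at (226,249), the hammer at (185,148) and the tape at (405,287).

```bash
cat >> h.py <<'E'
def mask(c,kind):
    h=cv2.cvtColor(c['img'],cv2.COLOR_RGB2HSV)
    lo,hi={'orange':((5,190,110),(18,255,255)),'green':((50,150,60),(75,255,255)),'black':((0,0,0),(179,255,45))}[kind]
    return cv2.inRange(h,lo,hi)
def blobs(m,amin=60):
    cs,_=cv2.findContours(m,cv2.RETR_EXTERNAL,cv2.CHAIN_APPROX_NONE)
    return sorted([k for k in cs if cv2.contourArea(k)>amin],key=cv2.contourArea,reverse=True)
E
python3 - <<'E'
from h import *
np.set_printoptions(precision=4,suppress=True)
cs={n:cam(n) for n in('scene','side')}
G={}
for n,c in cs.items():
    for k in blobs(mask(c,'orange')):
        u=k.reshape(-1,2).mean(0)
        if not(200<u[0]<400 and 130<u[1]<230): continue
        p=onz(c,k.reshape(-1,2),0.018)[:,:2].astype(np.float32)
        print(n,'orange',cv2.contourArea(k),u,onz(c,u,.018)[0],cv2.minAreaRect(p))
    k=[k for k in blobs(mask(c,'green')) if 200<k[:,0,0].mean()<400 and 200<k[:,0,1].mean()<260][0]
    p=onz(c,k.reshape(-1,2),0.012)[:,:2].astype(np.float32); print(n,'green',cv2.minAreaRect(p))
    M=cv2.moments(k); G[n]=[M['m10']/M['m00'],M['m01']/M['m00']]
print(tri(cs['scene'],G['scene'],cs['side'],G['side']))
a=cv2.resize(cs['scene']['img'][140:290,210:370],None,fx=2.4,fy=2.4,interpolation=2);b=cv2.resize(cs['side']['img'][150:300,220:400],None,fx=2.2,fy=2.4,interpolation=2)
cv2.imwrite('pics/crop.png',np.hstack([a,b])[:,:,::-1])
E
```

```text
scene orange 211.0 [245.9756 180.3537] [ 0.524  -0.1701  0.018 ] ((0.5147879123687744, -0.17331339418888092), (0.06961704045534134, 0.08901168406009674), 83.17888641357422)
scene orange 100.0 [282.5833 191.35  ] [ 0.4871 -0.0487  0.018 ] ((0.48136043548583984, -0.05384861305356026), (0.04861871525645256, 0.061679475009441376), 11.98719310760498)
scene orange 91.5 [269.5556 156.2857] [ 0.3964 -0.1718  0.018 ] ((0.393086701631546, -0.17057576775550842), (0.06079212948679924, 0.048354409635066986), 3.8412606716156006)
scene green ((0.5487870573997498, 0.09568415582180023), (0.06379818916320801, 0.08447197824716568), 69.9000244140625)
side orange 203.5 [338.2472 180.8315] [ 0.5054 -0.1648  0.018 ] ((0.50954270362854, -0.17369970679283142), (0.07041576504707336, 0.09288497269153595), 83.46912384033203)
side orange 129.5 [335.2468 206.987 ] [ 0.4727 -0.0483  0.018 ] ((0.47328606247901917, -0.05153200775384903), (0.0461488738656044, 0.06085832789540291), 10.849340438842773)
side orange 98.0 [378.5781 191.3125] [ 0.3818 -0.1637  0.018 ] ((0.3829655945301056, -0.16878832876682281), (0.05977989360690117, 0.046642154455184937), 3.0430757999420166)
side green ((0.5475670695304871, 0.09024767577648163), (0.05738164484500885, 0.08737794309854507), 70.48919677734375)
[[0.5473 0.0938 0.0116 0.005 ]]
```

View pics/crop.png

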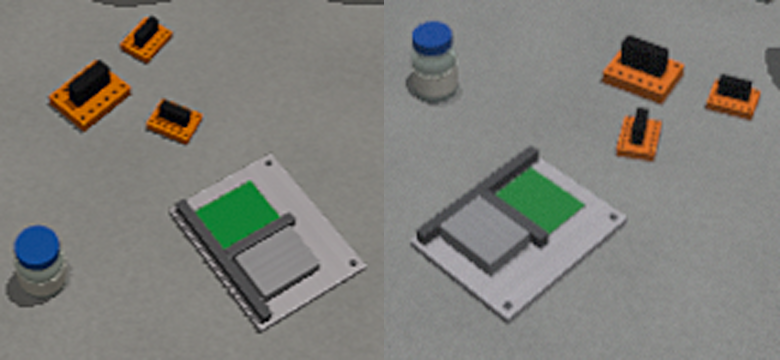

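Choice confirmed: the large guide is at scene (247,179), measured 90x70 mm. The mat is in the right bay, fixture yaw about -20°. Moving above the guide.

```bash
cat >> h.py <<'E'
from scipy.spatial.transform import Rotation as Ro
def go(p,yaw):
    "tool-frame shift and turn (5 deg units) to TCP p, pointing down with tool x at yaw"
    o=bot.get_obs();w,x,y,z=o['tool_rot'];R=Ro.from_quat([x,y,z,w])
    T=Ro.from_matrix([[np.cos(yaw),np.sin(yaw),0],[np.sin(yaw),-np.cos(yaw),0],[0,0,-1]])
    print('move',np.round(R.inv().apply(np.array(p)-o['eef_pos']),4),np.round((R.inv()*T).as_rotvec()/np.radians(5),2))
E
python3 -c "
from h import *
go([.50,-.172,.20],-.12)"
```

```text
move [ 0.3908 -0.3186  0.0047] [-0.01  0.    6.05]
```

{"op": "servo_tool", "data": {
  "motion": [
    [[0.195,-0.16,0,0,0,3,1],[0.195,-0.16,0,0,0,3,1],[0.195,-0.16,0,0,0,3,1],[0.195,-0.16,0,0,0,3,1],[0.195,-0.16,0,0,0,3,1],[0.391,-0.319,0,0,0,6.05,1],[0.391,-0.319,0,0,0,6.05,1],[0.391,-0.319,0,0,0,6.05,1],[0.391,-0.319,0,0,0,6.05,1],[0.391,-0.319,0,0,0,6.05,1],[0.391,-0.319,0,0,0,6.05,1],[0.391,-0.319,0,0,0,6.05,1],[0.391,-0.319,0,0,0,6.05,1],[0.391,-0.319,0,0,0,6.05,1],[0.391,-0.319,0,0,0,6.05,1],[0.391,-0.319,0,0,0,6.05,1]]
  ]
}}

```text
t: 1.58
eef_pos: [0.4994, -0.1733, 0.2048]
tool_rot: [0.0, 0.998, -0.061, -0.0]
contact_force: [0.3, -0.8, 0.5]
gripper_width: 1.0
grasp_force: 0.0
```

Run:
```python
from h import *
np.set_printoptions(precision=4,suppress=True)
o=bot.get_obs();print(o['t'],o['eef_pos'],o['tool_rot'],o['contact_force'])
c=cam('wrist','w1');np.save('pics/w1.npy',c,allow_pickle=True)
for kd in('orange','black'):
  for k in blobs(mask(c,kd),300):
    p=onz(c,k.reshape(-1,2),.018 if kd=='orange' else .052)[:,:2].astype(np.float32)
    print(kd,cv2.contourArea(k),k.reshape(-1,2).mean(0),cv2.minAreaRect(p))
```

```text
1.5833 [ 0.4994 -0.1733  0.2048] [ 0.0004  0.9981 -0.061  -0.0003] [ 0.279  -0.8072  0.4957]
black 36309.0 [281.3852 369.4824] ((0.2844850420951843, -0.14440101385116577), (0.7985807657241821, 0.23208032548427582), 83.0142593383789)
black 664.0 [ 10.4111 164.5278] ((0.5590484738349915, 0.10110120475292206), (0.010324815288186073, 0.08980841934680939), 69.95499420166016)
black 569.5 [284.1188 186.9109] ((0.5018088221549988, -0.17558719217777252), (0.020402533933520317, 0.03773098066449165), 82.55107879638672)
black 428.0 [295.75   275.9375] ((0.3999754786491394, -0.17752179503440857), (0.04884350299835205, 0.013868213631212711), 2.1502513885498047)
```

View pics/w1.png

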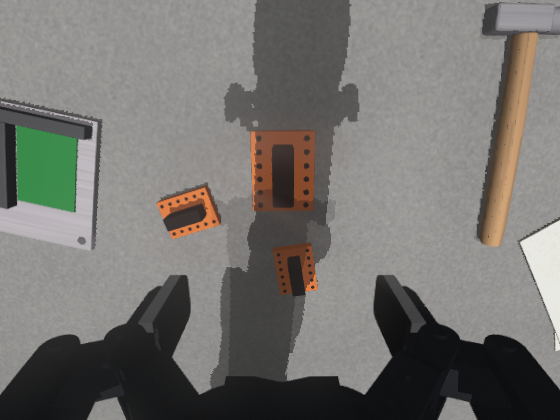

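The wrist view shows the guide, partly in the arm's shadow, at (283,171) with its bar at (283,176). The mat is at (45,168). I'll loosen the orange mask and measure both.

```bash
cat >> h.py <<'E'
def omask(c):
    h=cv2.cvtColor(c['img'],cv2.COLOR_RGB2HSV)
    return cv2.morphologyEx(cv2.inRange(h,(2,140,35),(20,255,255)),cv2.MORPH_CLOSE,np.ones((5,5)))
def dark(c,box,v=40):
    u0,u1,v0,v1=box; m=np.zeros(c['img'].shape[:2],np.uint8)
    m[v0:v1,u0:u1]=255*(c['img'][v0:v1,u0:u1].max(2)<v); return m
E
python3 - <<'E'
from h import *
np.set_printoptions(precision=4,suppress=True)
w=np.load('pics/w1.npy',allow_pickle=True).item()
s,d=cam('scene'),cam('side')
k=[k for k in blobs(omask(w),800) if 230<k[:,0,0].mean()<330 and k[:,0,1].mean()<220][0]
for z in(0,.018): print('guide z',z,cv2.minAreaRect(onz(w,k.reshape(-1,2),z)[:,:2].astype(np.float32)))
print(cv2.boxPoints(cv2.minAreaRect(k)))
g=[k for k in blobs(mask(w,'green'),800)][0]
print('mat',cv2.minAreaRect(onz(w,g.reshape(-1,2),.012)[:,:2].astype(np.float32)))
print('mat px',cv2.boxPoints(cv2.minAreaRect(g)).ravel())
# triangulate mat/bar: centroid
def cen(m,bx):
    u0,u1,v0,v1=bx;q=np.zeros_like(m);q[v0:v1,u0:u1]=m[v0:v1,u0:u1];k=blobs(q,30)[0];M=cv2.moments(k);return [M['m10']/M['m00'],M['m01']/M['m00']]
pm=cen(mask(w,'green'),(0,120,90,240)),cen(mask(s,'green'),(280,340,205,255)),cen(mask(d,'green'),(250,330,205,260))
print('mat c',tri(w,pm[0],s,pm[1]),tri(w,pm[0],d,pm[2]))
# bar in wrist
b=blobs(dark(w,(262,306,136,211),30),100)[0]
for z in(.018,.052): print('bar',z,cv2.minAreaRect(onz(w,b.reshape(-1,2),z)[:,:2].astype(np.float32)))
# guide full outline (orange+bar) in the wrist: top corners vs scene corners
for n,c,bx in(('s',s,(215,275,155,205)),('d',d,(310,365,158,195))):
    m=mask(c,'orange');q=np.zeros_like(m);q[bx[2]:bx[3],bx[0]:bx[1]]=m[bx[2]:bx[3],bx[0]:bx[1]]
    ext=blobs(q,60)[0].reshape(-1,2)
    print(n,'LRTB',*[ext[i] for i in(ext[:,0].argmin(),ext[:,0].argmax(),ext[:,1].argmin(),ext[:,1].argmax())])
E
```

```text
guide z 0 ((0.5070047974586487, -0.19001469016075134), (0.045471061021089554, 0.09361448884010315), 84.68993377685547)
guide z 0.018 ((0.5104478597640991, -0.1896929144859314), (0.043278083205223083, 0.08909965306520462), 84.6899642944336)
[[274. 131.]
 [314. 131.]
 [314. 210.]
 [274. 210.]]Traceback (most recent call last):
  File "<stdin>", line 8, in <module>
IndexError: list index out of range
```

Run:
```python
from h import *
w=np.load('pics/w1.npy',allow_pickle=True).item()
h=cv2.cvtColor(w['img'],cv2.COLOR_RGB2HSV)
for p in((45,168),(262,160),(256,180),(275,137),(305,137),(312,160),(283,170),(283,205),(290,215),(240,170)):print(p,h[p[1],p[0]])
```

```text
(45, 168) [ 66 147 139]
(262, 160) [  9 150 136]
(256, 180) [ 10 161 130]
(275, 137) [  9 141 132]
(305, 137) [ 8 49 63]
(312, 160) [ 10 154 134]
(283, 170) [ 5 65 47]
(283, 205) [ 8 62 45]
(290, 215) [ 8 27 76]
(240, 170) [ 18   8 151]
```

```bash
cat >> h.py <<'E'
def hm(c,h0,h1,smin,bx,vmin=50):
    m=cv2.inRange(cv2.cvtColor(c['img'],cv2.COLOR_RGB2HSV),(h0,smin,vmin),(h1,255,255));q=np.zeros_like(m)
    u0,u1,v0,v1=bx;q[v0:v1,u0:u1]=m[v0:v1,u0:u1]
    k=blobs(cv2.morphologyEx(q,cv2.MORPH_CLOSE,np.ones((5,5))),30)[0];M=cv2.moments(k);return k,[M['m10']/M['m00'],M['m01']/M['m00']]
def rect(c,k,z): 
    (x,y),(a,b),t=cv2.minAreaRect(onz(c,k.reshape(-1,2),z)[:,:2].astype(np.float32))
    if a<b: a,b,t=b,a,t+90
    return np.round([x,y,a,b,(t+90)%180-90],4)
E
python3 - <<'E'
from h import *
np.set_printoptions(precision=4,suppress=True)
w=np.load('pics/w1.npy',allow_pickle=True).item()
s,d=cam('scene'),cam('side')
k,_=hm(w,2,20,90,(235,335,115,225))
for z in(0,.018): print('guide z',z,rect(w,k,z))
M=[hm(c,50,80,110,b) for c,b in((w,(0,120,90,240)),(s,(280,340,205,255)),(d,(250,330,205,260)))]
for c,m in zip((w,s,d),M): print('mat',rect(c,m[0],.012),m[1])
print('mat c',tri(w,M[0][1],s,M[1][1]),tri(w,M[0][1],d,M[2][1]))
b=blobs(dark(w,(266,302,138,211),60),100)[0]
for z in(.018,.052): print('bar',z,rect(w,b,z))
print(cv2.boundingRect(k),cv2.boundingRect(b))
for n,c,bx in(('s',s,(215,268,160,205)),('d',d,(310,362,158,195))):
    e=hm(c,2,20,110,bx)[0].reshape(-1,2)
    print(n,'LRTB',*[e[i] for i in(e[:,0].argmin(),e[:,0].argmax(),e[:,1].argmin(),e[:,1].argmax())])
    print(rect(c,e,.018))
E
```

```text
guide z 0 [ 0.5093 -0.1763  0.0944  0.0733 -6.6172]
guide z 0.018 [ 0.5126 -0.1766  0.0898  0.0698 -6.6172]
mat [  0.5482   0.0943   0.0883   0.0701 -20.1443] [46.23639960435212, 168.16284866468843]
mat [  0.5487   0.0955   0.0853   0.0641 -20.1097] [308.33826117564234, 229.08377331925377]
mat [  0.5475   0.0908   0.0885   0.0599 -19.5285] [290.5134020618557, 233.04432989690721]
mat c [[0.5492 0.0952 0.0103 0.0013]] [[0.5483 0.0923 0.0125 0.0037]]
bar 0.018 [ 0.5029 -0.1756  0.0604  0.0229 -6.3745]
bar 0.052 [ 0.5101 -0.1764  0.0546  0.0207 -6.3745]
(250, 130, 65, 81) (273, 153, 21, 54)
s LRTB [230 180] [264 178] [249 165] [244 194]
[ 0.5174 -0.1709  0.0979  0.0787 -6.3344]
d LRTB [319 179] [355 181] [327 171] [344 192]
[ 0.5098 -0.1677  0.0982  0.0848 -5.8342]
```

```bash
python3 -c "
from h import *
go([.5126,-.1766,.12],-.1155)"
```

```text
move [0.0133 0.002  0.0849] [ 0.    0.   -0.08]
```

{"op": "servo_tool", "data": {
  "motion": [
    [[0.013,0.002,0.03,0,0,-0.08,1],[0.013,0.002,0.06,0,0,-0.08,1],[0.013,0.002,0.085,0,0,-0.08,1],[0.013,0.002,0.085,0,0,-0.08,1],[0.013,0.002,0.085,0,0,-0.08,1]]
  ]
}}

```text
t: 2.25
eef_pos: [0.5117, -0.1755, 0.1192]
tool_rot: [-0.0, 0.998, -0.057, -0.001]
contact_force: [0.4, -0.0, 0.2]
gripper_width: 1.0
grasp_force: 0.0
```

Run:
```python
from h import *
np.set_printoptions(precision=4,suppress=True)
w=np.load('pics/w1.npy',allow_pickle=True).item()
c=cam('wrist','w2');np.save('pics/w2.npy',c,allow_pickle=True)
k1,_=hm(w,2,20,90,(235,335,115,225))
k2,_=hm(c,2,20,90,(180,400,60,260))
print(cv2.boundingRect(k2))
def corn(k):
    b=cv2.approxPolyDP(cv2.convexHull(k),6,True).reshape(-1,2); return b
print(corn(k1).tolist(),corn(k2).tolist())
for z in(0,.018):print(rect(c,k2,z))
def srt(b):
    b=cv2.boxPoints(cv2.minAreaRect(b));return b[np.lexsort((b[:,0],b[:,1]>b[:,1].mean()))]
print(tri(w,srt(k1),c,srt(k2)))
go([.5126,-.1766,.022],-.1155)
```

```text
(241, 150, 84, 102)
[[313, 130], [313, 209], [253, 210], [251, 131]] [[322, 151], [320, 250], [245, 250], [241, 153]]
[ 0.5081 -0.1761  0.0975  0.0744 -6.6337]
[ 0.5133 -0.1767  0.0914  0.0697 -6.6337]
[[ 0.5608 -0.1458  0.0025  0.0001]
 [ 0.5522 -0.2175  0.001   0.0012]
 [ 0.4739 -0.1346  0.0219  0.0003]
 [ 0.4653 -0.208   0.0219  0.0022]]
move [-0.0004  0.0009  0.0987] [ 0.   -0.    0.02]
```

View pics/w2.png

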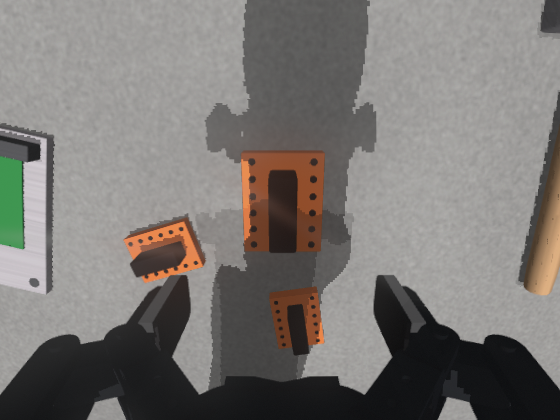

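Two wrist views agree: the guide is at (0.513,-0.177), yaw -6.6°, top plane about 18 mm. The neighbouring decoys at (162,248) and (297,320) are clear of the fingers. Descending and gripping.

{"op": "servo_tool", "data": {
  "motion": [
    [[0,0.001,0.03,0,0,0,1],[0,0.001,0.06,0,0,0,1],[0,0.001,0.08,0,0,0,1],[0,0.001,0.09,0,0,0,1],[0,0.001,0.097,0,0,0,1],[0,0.001,0.097,0,0,0,1],[0,0.001,0.097,0,0,0,0],[0,0.001,0.097,0,0,0,0],[0,0.001,0.097,0,0,0,0],[0,0.001,0.097,0,0,0,0],[0,0.001,0.097,0,0,0,0],[0,0.001,0.097,0,0,0,0],[0,0.001,0.097,0,0,0,0],[0,0.001,0.097,0,0,0,0],[0,0.001,0.097,0,0,0,0],[0,0.001,0.097,0,0,0,0]]
  ],
  "grip_force": 50
}}

```text
t: 3.63
eef_pos: [0.5131, -0.1764, 0.0237]
tool_rot: [0.0, 0.998, -0.057, 0.0]
contact_force: [-1.5, -0.3, 6.8]
gripper_width: 0.226
grasp_force: 48.7
```

```bash
python3 -c "
from h import *
print(bot.get_obs())"
```

```text
{'t': 3.6333, 'q': array([ 0.29616625,  0.50871418, -0.10082359,  2.00609401,  0.08343599,
        0.62981127, -1.54348274]), 'joint_vel': array([ 0.00017922,  0.00140651,  0.00027097,  0.00090967, -0.00142116,
       -0.00043945,  0.00146978]), 'joint_torque': array([ 1.44223162e-03, -4.91159427e+01,  4.13200341e-02, -1.78089076e+01,
        7.42084184e-02, -4.50096885e-01,  7.23037985e-03]), 'eef_pos': array([ 0.51308265, -0.17638238,  0.02366697]), 'tool_rot': array([ 9.08356559e-05,  9.98396241e-01, -5.66108537e-02,  3.87193862e-04]), 'contact_force': array([-1.47351174, -0.33644095,  6.76644756]), 'torque': array([ 0.13233479,  0.26570099, -0.03847742]), 'grasp_force': 48.69476795196533, 'gripper_width': 0.22562694253628393}
```

Gripped: opening 0.226 (about 19 mm) with 49 N. Lifting next.

{"op": "servo_tool", "data": {
  "motion": [
    [[0,0,-0.02,0,0,0,0],[0,0,-0.05,0,0,0,0],[0,0,-0.085,0,0,0,0],[0,0,-0.115,0,0,0,0],[0,0,-0.13,0,0,0,0],[0,0,-0.13,0,0,0,0],[0,0,-0.13,0,0,0,0],[0,0,-0.13,0,0,0,0]]
  ]
}}

```text
t: 4.3
eef_pos: [0.5114, -0.176, 0.1512]
tool_rot: [-0.0, 0.998, -0.057, -0.001]
contact_force: [-0.5, 0.6, -3.2]
gripper_width: 0.222
grasp_force: 49.1
```

```bash
python3 -c "
from h import *
o=bot.get_obs();print(o['gripper_width'],o['grasp_force'],o['contact_force'],o['torque'],o['eef_pos'])
go([.467,.111,.15],-.351)"
```

```text
0.22233187394865256 49.09124314785004 [-0.48199802  0.64132971 -3.20227448] [0.00518268 0.01491114 0.04610744] [ 0.51135866 -0.1760077   0.15124427]
move [-0.0765 -0.2802  0.0015] [0.   0.03 2.73]
```

Lifted with the guide's weight (about 3 N) on the wrist. Moving short of the mat for a close look.

{"op": "servo_tool", "data": {
  "motion": [
    [[-0.01,-0.035,0,0,0,0.35,0],[-0.02,-0.07,0,0,0,0.7,0],[-0.029,-0.105,0,0,0,1.05,0],[-0.038,-0.14,0,0,0,1.4,0],[-0.048,-0.175,0,0,0,1.75,0],[-0.057,-0.21,0,0,0,2.1,0],[-0.067,-0.245,0,0,0,2.4,0],[-0.0765,-0.28,0,0,0,2.73,0],[-0.0765,-0.28,0,0,0,2.73,0],[-0.0765,-0.28,0,0,0,2.73,0],[-0.0765,-0.28,0,0,0,2.73,0]]
  ]
}}

```text
t: 5.22
eef_pos: [0.4673, 0.1098, 0.1514]
tool_rot: [0.001, 0.985, -0.175, -0.001]
contact_force: [-0.3, -0.7, -3.1]
gripper_width: 0.222
grasp_force: 49.3
```

Run:
```python
from h import *
np.set_printoptions(precision=4,suppress=True)
c=cam('wrist','w3');np.save('pics/w3.npy',c,allow_pickle=True)
o=bot.get_obs();print(o['eef_pos'],o['tool_rot'])
k,m=hm(c,50,80,100,(100,500,0,300))
print(m,cv2.boundingRect(k),rect(c,k,.012),rect(c,k,.0))
w=np.load('pics/w1.npy',allow_pickle=True).item()
k1,m1=hm(w,50,80,110,(0,120,90,240)); print(tri(w,m1,c,m))
g,_=hm(c,2,20,90,(150,420,100,420)); print('guide',cv2.boundingRect(g),rect(c,g,o['eef_pos'][2]-.0237+.018))
```

```text
[0.4676 0.109  0.1516] [ 0.0009  0.9845 -0.1754 -0.0011]
[266.67633752950434, 88.13824416469971] (225, 54, 79, 75) [ 0.5608  0.0908  0.0686  0.0629 70.8429] [ 0.5615  0.0911  0.0713  0.0654 70.8428]
[[0.5567 0.0866 0.0229 0.0121]]
guide (220, 172, 125, 122) [  0.4759   0.106    0.0755   0.0693 -20.1651]
```

View pics/w3.png

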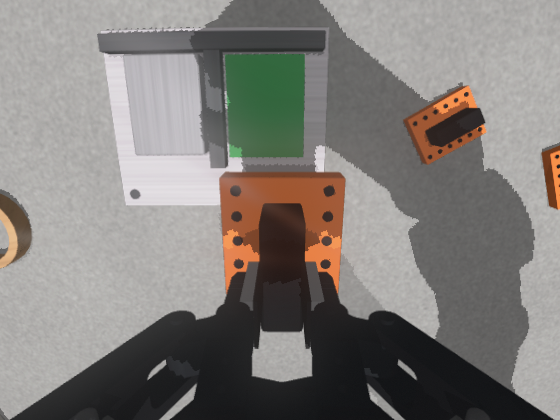

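Run:
```python
from h import *
np.set_printoptions(precision=4,suppress=True)
c=np.load('pics/w3.npy',allow_pickle=True).item();w=np.load('pics/w1.npy',allow_pickle=True).item()
k,m=hm(c,45,85,100,(100,500,0,300),20)
print(m,cv2.boundingRect(k)); r=rect(c,k,.012); print(r)
k1,m1=hm(w,50,80,110,(0,120,90,240)); print(tri(w,m1,c,m))
g,_=hm(c,2,20,90,(150,420,100,300)); g=g[g[:,0,1]<270]
o=bot.get_obs(); z=o['eef_pos'][2]-.0237+.018
P=onz(c,g.reshape(-1,2),z)[:,:2]-o['eef_pos'][:2]
a=np.radians(r[4]); X=np.array([np.cos(a),np.sin(a)]);Y=np.array([-X[1],X[0]])
print('guide rel TCP: front x',np.percentile(P@X,99),' y',(P@Y).min(),(P@Y).max())
# yaw from front edge
f=g[(g[:,0,1]<178)].reshape(-1,2);f=f[(f[:,0]>225)&(f[:,0]<340)];F=onz(c,f,z)[:,:2]; q=np.polyfit(F@Y,F@X,1); print('front edge slope deg',np.degrees(np.arctan(q[0])))
C=r[:2]; pre=C-.012*X-.012*Y; print('pre',pre,'seat',C)
go([*pre,.15],a)
```

```text
[266.67633752950434, 88.13824416469971] (225, 54, 79, 75)
[ 0.5608  0.0908  0.0686  0.0629 70.8429]
[[0.5567 0.0866 0.0229 0.0121]]
guide rel TCP: front x 0.034641271605713064  y -0.046968963239014165 0.012865809190854761
front edge slope deg -84.96569891375054
pre [0.5682 0.0755] seat [0.5608 0.0908]
move [ 0.106  -0.0033  0.0014] [  0.     0.04 -18.21]
```

Run:
```python
from h import *
np.set_printoptions(precision=4,suppress=True)
c=np.load('pics/w3.npy',allow_pickle=True).item();w=np.load('pics/w1.npy',allow_pickle=True).item()
h=cv2.cvtColor(c['img'],cv2.COLOR_RGB2HSV);print(h[150,265],h[120,265])
k,m=hm(c,40,90,45,(100,500,0,300),15)
print(m,cv2.boundingRect(k)); r=rect(c,k,.012); print(r)
k1,m1=hm(w,50,80,110,(0,120,90,240)); print(tri(w,m1,c,m))
o=bot.get_obs(); z=o['eef_pos'][2]-.0237+.018
g,_=hm(c,2,20,90,(150,420,100,300),40);g=g[g[:,0,1]<240]
P=onz(c,g.reshape(-1,2),z)[:,:2]-o['eef_pos'][:2]
a=np.radians(r[4]) if abs(r[4]+20)<2 else np.radians(-20.15); X=np.array([np.cos(a),np.sin(a)]);Y=np.array([-X[1],X[0]])
print('guide rel TCP: front x',np.percentile(P@X,98),' y',(P@Y).min(),(P@Y).max())
f=g[(g[:,0,1]<178)].reshape(-1,2);f=f[(f[:,0]>230)&(f[:,0]<335)];F=onz(c,f,z)[:,:2]; q=np.polyfit(F@Y,F@X,1); print('front edge slope deg',np.degrees(np.arctan(q[0])))
C=r[:2]; pre=C-.012*X-.012*Y; print('pre',pre,'seat',C)
go([*pre,.15],a)
```

```text
[ 59  81 104] [ 65 109 103]
[265.2603049489598, 104.20467760692596] (225, 54, 80, 103)
[  0.5487   0.095    0.0888   0.07   -20.1655]
[[0.5504 0.094  0.0114 0.0011]]
guide rel TCP: front x 0.046623509662797165  y -0.034596462576225805 0.034589024978412625
front edge slope deg 0.07592137430805687
pre [0.5333 0.0879] seat [0.5487 0.095 ]
move [ 0.069  -0.0028  0.0015] [ 0.02  0.02 -0.01]
```

The mat is at (265,105) px, which gives (0.549,0.095), yaw -20.2°, height 11 mm and 89x70 mm. The guide is held square and centred, about 12 mm short of each stop at the planned pre-place pose. Going over it, then down.

{"op": "servo_tool", "data": {
  "motion": [
    [[0.03,-0.002,0,0,0,0,0],[0.06,-0.002,0,0,0,0,0],[0.067,-0.0025,0.005,0,0,0,0],[0.067,-0.0025,0.03,0,0,0,0],[0.067,-0.0025,0.06,0,0,0,0],[0.067,-0.0025,0.085,0,0,0,0],[0.067,-0.0025,0.1,0,0,0,0],[0.067,-0.0025,0.108,0,0,0,0],[0.067,-0.0025,0.108,0,0,0,0],[0.067,-0.0025,0.108,0,0,0,0]]
  ]
}}

```text
t: 6.1
eef_pos: [0.5323, 0.0889, 0.0449]
tool_rot: [0.0, 0.984, -0.176, -0.0]
contact_force: [0.8, -0.5, -2.2]
gripper_width: 0.225
grasp_force: 49.3
```

```bash
cat >> h.py <<'E'
def st(seat=(.5487,.095),yaw=np.radians(-20.17)):
    o=bot.get_obs();X=np.array([np.cos(yaw),np.sin(yaw),0]);Y=np.array([-X[1],X[0],0]);f=o['contact_force'];e=o['eef_pos']-np.r_[seat,0]
    w,x,y,z=o['tool_rot'];R=Ro.from_quat([x,y,z,w]).as_matrix()
    print('t %.2f'%o['t'],'mm from seat xf,yf,z',np.round([e@X*1e3,e@Y*1e3,e[2]*1e3],1),'F xf,yf,z',np.round([f@X,f@Y,f[2]],2),'T',np.round(o['torque'],3),'tool x yaw',np.round(np.degrees(np.arctan2(R[1,0],R[0,0])),2),'tilt',np.round(np.degrees(R[:2,2]),2),'grip',o['gripper_width'],o['grasp_force'])
E
python3 -c "
from h import *
st()"
```

```text
t 6.10 mm from seat xf,yf,z [-13.3 -11.4  44.9] F xf,yf,z [ 0.95 -0.19 -2.18] T [ 0.017 -0.026  0.015] tool x yaw -20.22 tilt [-0.02 -0.02] grip 0.2252213498595572 49.32182013988495
```

{"op": "servo_tool", "data": {
  "motion": [
    [[0,0,0.003,0,0,0,0],[0,0,0.006,0,0,0,0],[0,0,0.008,0,0,0,0],[0,0,0.008,0,0,0,0],[0,0,0.008,0,0,0,0],[0,0,0.008,0,0,0,0]]
  ]
}}

```text
t: 6.6
eef_pos: [0.5322, 0.0899, 0.0371]
tool_rot: [-0.0, 0.985, -0.175, 0.0]
contact_force: [-0.5, 0.3, -2.3]
gripper_width: 0.222
grasp_force: 49.3
```

```bash
python3 -c "
from h import *
st()"
```

```text
t 6.60 mm from seat xf,yf,z [-13.7 -10.4  37.1] F xf,yf,z [-0.53  0.13 -2.27] T [-0.001 -0.001  0.077] tool x yaw -20.13 tilt [0.02 0.  ] grip 0.2219881790552885 49.317591190338135
```

{"op": "servo_tool", "data": {
  "motion": [
    [[0,0,0.001,0,0,0,0],[0,0,0.001,0,0,0,0],[0,0,0.001,0,0,0,0]]
  ]
}}

```text
t: 6.85
eef_pos: [0.5321, 0.0898, 0.0359]
tool_rot: [0.0, 0.985, -0.175, -0.0]
contact_force: [-0.4, 0.1, -2.6]
gripper_width: 0.223
grasp_force: 49.3
```

{"op": "servo_tool", "data": {
  "motion": [
    [[0,0,0.001,0,0,0,0],[0,0,0.001,0,0,0,0],[0,0,0.001,0,0,0,0]]
  ]
}}

```text
t: 7.1
eef_pos: [0.5327, 0.09, 0.0357]
tool_rot: [-0.0, 0.985, -0.175, 0.001]
contact_force: [-1.6, -0.5, 5.8]
gripper_width: 0.222
grasp_force: 50.8
```

Mat contact found, about 8 N normal. Sliding close to the corner with a little less downforce.

{"op": "servo_tool", "data": {
  "motion": [
    [[0.002,-0.001,-0.0004,0,0,0,0],[0.004,-0.003,-0.0004,0,0,0,0],[0.006,-0.005,-0.0004,0,0,0,0],[0.008,-0.006,-0.0004,0,0,0,0],[0.009,-0.007,-0.0004,0,0,0,0],[0.009,-0.007,-0.0004,0,0,0,0],[0.009,-0.007,-0.0004,0,0,0,0]]
  ]
}}

```text
t: 7.68
eef_pos: [0.544, 0.0937, 0.0357]
tool_rot: [-0.0, 0.985, -0.175, 0.001]
contact_force: [0.0, -1.6, 5.0]
gripper_width: 0.221
grasp_force: 50.8
```

```bash
python3 -c "
from h import *
st()"
```

```text
t 7.68 mm from seat xf,yf,z [-3.9 -2.9 35.7] F xf,yf,z [ 0.57 -1.54  5.04] T [-0.059  0.088 -0.007] tool x yaw -20.14 tilt [0.09 0.03] grip 0.22118792405152643 50.76684772968292
```

{"op": "servo_tool", "data": {
  "motion": [
    [[0.001,-0.001,0,0,0,0,0],[0.001,-0.002,0,0,0,0,0],[0.001,-0.002,0,0,0,0,0],[0.001,-0.002,0,0,0,0,0]]
  ]
}}

```text
t: 8.02
eef_pos: [0.5455, 0.0949, 0.0357]
tool_rot: [-0.0, 0.985, -0.175, 0.001]
contact_force: [-0.8, -0.7, 4.9]
gripper_width: 0.223
grasp_force: 50.9
```

```bash
python3 -c "
from h import *
st()"
```

```text
t 8.02 mm from seat xf,yf,z [-3.  -1.2 35.7] F xf,yf,z [-0.55 -0.93  4.93] T [-0.213  0.151 -0.025] tool x yaw -20.14 tilt [0.08 0.01] grip 0.22340538336696453 50.86758613586426
```

{"op": "servo_tool", "data": {
  "motion": [
    [[0,-0.0005,0,0,0,0,0],[0,-0.001,0,0,0,0,0],[0,-0.001,0,0,0,0,0],[0,-0.001,0,0,0,0,0]]
  ]
}}

```text
t: 8.35
eef_pos: [0.5458, 0.0956, 0.0357]
tool_rot: [-0.0, 0.985, -0.175, 0.001]
contact_force: [-0.2, -1.2, 5.9]
gripper_width: 0.221
grasp_force: 50.9
```

{"op": "servo_tool", "data": {
  "motion": [
    [[0,-0.0005,0,0,0,0,0],[0,-0.0005,0,0,0,0,0],[0,-0.0005,0,0,0,0,0]]
  ]
}}

```text
t: 8.6
eef_pos: [0.546, 0.096, 0.0357]
tool_rot: [-0.0, 0.985, -0.175, 0.001]
contact_force: [-0.6, -0.9, 4.5]
gripper_width: 0.221
grasp_force: 50.9
```

```bash
python3 -c "
from h import *
st()"
```

```text
t 8.60 mm from seat xf,yf,z [-2.9  0.1 35.7] F xf,yf,z [-0.29 -1.05  4.47] T [-0.277  0.172  0.018] tool x yaw -20.15 tilt [ 0.07 -0.01] grip 0.22055214396978226 50.88938891887665
```

{"op": "servo_tool", "data": {
  "motion": [
    [[0,-0.0005,0,0,0,0,0],[0,-0.0005,0,0,0,0,0],[0,-0.0005,0,0,0,0,0]]
  ]
}}

```text
t: 8.85
eef_pos: [0.5462, 0.0965, 0.0357]
tool_rot: [-0.0, 0.985, -0.175, 0.001]
contact_force: [-1.7, -1.5, 5.1]
gripper_width: 0.222
grasp_force: 50.9
```

{"op": "servo_tool", "data": {
  "motion": [
    [[0,-0.0005,0,0,0,0,0],[0,-0.0005,0,0,0,0,0],[0,-0.0005,0,0,0,0,0]]
  ]
}}

```text
t: 9.1
eef_pos: [0.5464, 0.097, 0.0357]
tool_rot: [-0.0, 0.985, -0.175, 0.001]
contact_force: [-0.2, -2.1, 5.7]
gripper_width: 0.218
grasp_force: 50.9
```

```bash
python3 -c "
from h import *
st()"
```

```text
t 9.10 mm from seat xf,yf,z [-2.9  1.  35.7] F xf,yf,z [ 0.53 -2.03  5.67] T [-0.359  0.107  0.031] tool x yaw -20.16 tilt [ 0.07 -0.01] grip 0.2176033467809643 50.87798595428467
```

{"op": "servo_tool", "data": {
  "motion": [
    [[0,-0.0005,0,0,0,0,0],[0,-0.0005,0,0,0,0,0],[0,-0.0005,0,0,0,0,0]]
  ]
}}

```text
t: 9.35
eef_pos: [0.5466, 0.0974, 0.0357]
tool_rot: [-0.0, 0.985, -0.175, 0.001]
contact_force: [-1.6, -1.4, 5.6]
gripper_width: 0.222
grasp_force: 50.9
```

{"op": "servo_tool", "data": {
  "motion": [
    [[0,-0.0005,0,0,0,0,0],[0,-0.0005,0,0,0,0,0],[0,-0.0005,0,0,0,0,0]]
  ]
}}

```text
t: 9.6
eef_pos: [0.5468, 0.0979, 0.0357]
tool_rot: [-0.0, 0.985, -0.175, 0.001]
contact_force: [-1.8, -1.5, 5.0]
gripper_width: 0.22
grasp_force: 50.9
```

```bash
python3 -c "
from h import *
st();st();cam('scene','s2');cam('side','d2');st()"
```

```text
t 9.60 mm from seat xf,yf,z [-2.8  2.1 35.7] F xf,yf,z [-1.19 -2.05  5.02] T [-0.326  0.124 -0.008] tool x yaw -20.16 tilt [ 0.08 -0.01] grip 0.21983529161070497 50.873016715049744
t 9.60 mm from seat xf,yf,z [-2.8  2.1 35.7] F xf,yf,z [-1.19 -2.05  5.02] T [-0.326  0.124 -0.008] tool x yaw -20.16 tilt [ 0.08 -0.01] grip 0.21983529161070497 50.873016715049744
t 9.70 mm from seat xf,yf,z [-2.8  2.  35.7] F xf,yf,z [-0.41 -1.79  5.62] T [-0.355  0.142 -0.006] tool x yaw -20.16 tilt [ 0.08 -0.01] grip 0.2184345004744866 50.86900770664215
```

{"op": "servo_tool", "data": {
  "motion": [
    [[0,-0.0005,0,0,0,0,0],[0,-0.0005,0,0,0,0,0],[0,-0.0005,0,0,0,0,0]]
  ]
}}

```text
t: 9.95
eef_pos: [0.5468, 0.0982, 0.0357]
tool_rot: [0.0, 0.985, -0.175, 0.001]
contact_force: [-0.2, -1.5, 5.8]
gripper_width: 0.219
grasp_force: 50.9
```

{"op": "servo_tool", "data": {
  "motion": [
    [[0,-0.0005,0,0,0,0,0],[0,-0.0005,0,0,0,0,0],[0,-0.0005,0,0,0,0,0]]
  ]
}}

```text
t: 10.2
eef_pos: [0.547, 0.0983, 0.0357]
tool_rot: [0.0, 0.985, -0.175, 0.001]
contact_force: [-1.1, -2.9, 5.7]
gripper_width: 0.222
grasp_force: 51.0
```

Run:
```python
from h import *
st()
c=cam('wrist','w4')
a=cv2.resize(c['img'][130:420,80:480],None,fx=1.9,fy=1.9,interpolation=2);cv2.imwrite('pics/w4c.png',a[:,:,::-1])
```

```text
t 10.20 mm from seat xf,yf,z [-2.8  2.5 35.7] F xf,yf,z [-0.06 -3.11  5.67] T [-0.595  0.203  0.007] tool x yaw -20.17 tilt [ 0.06 -0.05] grip 0.222369336544001 51.02289140224457
```

View pics/w4c.png

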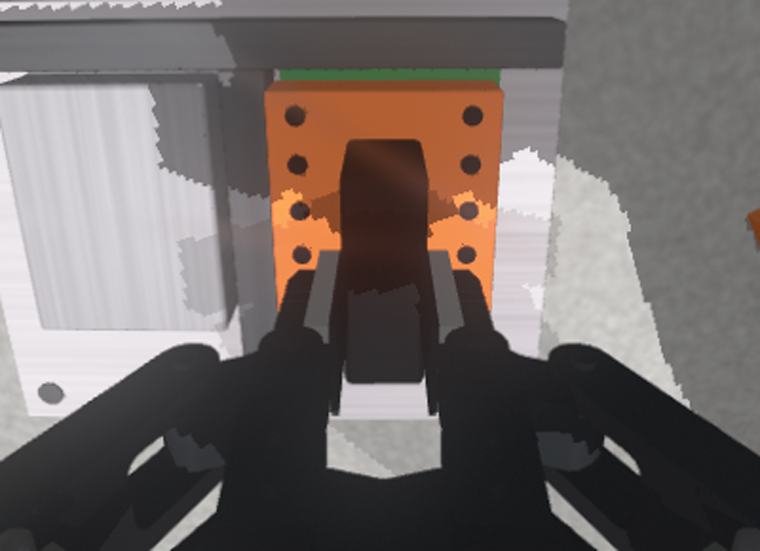

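The crop shows the guide's left edge on the rib, with no green at x≈270. A green strip about 12 px (about 4 mm) remains at the rail, y≈75. Rib contact is starting at 3 N, so I'll advance to the rail.

{"op": "servo_tool", "data": {
  "motion": [
    [[0.001,0,0,0,0,0,0],[0.002,0,0,0,0,0,0],[0.003,0,0,0,0,0,0],[0.003,0,0,0,0,0,0],[0.003,0,0,0,0,0,0]]
  ]
}}

```text
t: 10.67
eef_pos: [0.549, 0.0976, 0.0357]
tool_rot: [0.0, 0.985, -0.175, -0.0]
contact_force: [-3.3, -2.6, 8.1]
gripper_width: 0.222
grasp_force: 51.4
```

{"op": "servo_tool", "data": {
  "motion": [
    [[0.0005,0,0,0,0,0,0],[0.0005,0,0,0,0,0,0],[0.0005,0,0,0,0,0,0]]
  ]
}}

```text
t: 10.92
eef_pos: [0.5493, 0.0975, 0.0357]
tool_rot: [0.0, 0.985, -0.175, -0.0]
contact_force: [-3.7, -1.9, 8.3]
gripper_width: 0.218
grasp_force: 51.5
```

```bash
python3 -c "
from h import *
st()"
```

```text
t 10.92 mm from seat xf,yf,z [-0.3  2.5 35.7] F xf,yf,z [-2.78 -3.02  8.34] T [-0.375  0.8    0.055] tool x yaw -20.14 tilt [-0.03 -0.04] grip 0.21768806062538665 51.47186458110809
```

{"op": "servo_tool", "data": {
  "motion": [
    [[0.0005,0,-0.0003,0,0,0,0],[0.001,0,-0.0003,0,0,0,0],[0.001,0,-0.0003,0,0,0,0],[0.001,0,-0.0003,0,0,0,0]]
  ]
}}

```text
t: 11.25
eef_pos: [0.5502, 0.0971, 0.0357]
tool_rot: [0.0, 0.985, -0.175, -0.0]
contact_force: [-2.6, -1.4, 6.3]
gripper_width: 0.218
grasp_force: 51.0
```

```bash
python3 -c "
from h import *
st()"
```

```text
t 11.25 mm from seat xf,yf,z [ 0.7  2.5 35.7] F xf,yf,z [-1.98 -2.24  6.34] T [-0.341  0.607  0.058] tool x yaw -20.14 tilt [-0.04 -0.04] grip 0.21847727172530643 51.03954613208771
```

{"op": "servo_tool", "data": {
  "motion": [
    [[0.0005,0,0,0,0,0,0],[0.0005,0,0,0,0,0,0],[0.0005,0,0,0,0,0,0]]
  ]
}}

```text
t: 11.5
eef_pos: [0.5507, 0.097, 0.0357]
tool_rot: [0.0, 0.985, -0.175, -0.0]
contact_force: [-2.7, -2.1, 7.3]
gripper_width: 0.224
grasp_force: 51.0
```

```bash
python3 -c "
from h import *
st()"
```

```text
t 11.50 mm from seat xf,yf,z [ 1.2  2.5 35.7] F xf,yf,z [-1.8  -2.86  7.26] T [-0.339  0.67   0.09 ] tool x yaw -20.14 tilt [-0.04 -0.04] grip 0.2235032375594735 51.049566864967346
```

{"op": "servo_tool", "data": {
  "motion": [
    [[0.0005,0,0,0,0,0,0],[0.0005,0,0,0,0,0,0],[0.0005,0,0,0,0,0,0]]
  ]
}}

```text
t: 11.75
eef_pos: [0.5511, 0.0968, 0.0357]
tool_rot: [0.0, 0.985, -0.175, -0.0]
contact_force: [-2.9, -2.1, 6.1]
gripper_width: 0.224
grasp_force: 51.1
```

{"op": "servo_tool", "data": {
  "motion": [
    [[0.0005,0,0,0,0,0,0],[0.0005,0,0,0,0,0,0],[0.0005,0,0,0,0,0,0]]
  ]
}}

```text
t: 12.0
eef_pos: [0.5516, 0.0967, 0.0357]
tool_rot: [0.0, 0.985, -0.175, -0.0]
contact_force: [-3.2, -1.6, 6.4]
gripper_width: 0.222
grasp_force: 51.0
```

Run:
```python
from h import *
st()
c=cam('wrist','w5')
h=cv2.cvtColor(c['img'],cv2.COLOR_RGB2HSV)
m=cv2.inRange(h,(40,45,15),(90,255,255)); print('green px',cv2.countNonZero(m[150:200,200:360]))
st()
```

```text
t 12.00 mm from seat xf,yf,z [ 2.1  2.6 35.7] F xf,yf,z [-2.49 -2.64  6.35] T [-0.294  0.677  0.06 ] tool x yaw -20.14 tilt [-0.04 -0.04] grip 0.22216924210485858 51.04988873004913
green px 0
t 12.05 mm from seat xf,yf,z [ 2.2  2.5 35.7] F xf,yf,z [-2.79 -2.02  6.83] T [-0.377  0.593  0.11 ] tool x yaw -20.14 tilt [-0.04 -0.04] grip 0.22228349811572093 51.04555785655975
```

{"op": "servo_tool", "data": {
  "motion": [
    [[0.0005,0,0,0,0,0,0],[0.0005,0,0,0,0,0,0],[0.0005,0,0,0,0,0,0]]
  ]
}}

```text
t: 12.3
eef_pos: [0.5521, 0.0965, 0.0357]
tool_rot: [0.0, 0.985, -0.175, -0.0]
contact_force: [-2.7, -1.3, 6.5]
gripper_width: 0.22
grasp_force: 51.0
```

{"op": "servo_tool", "data": {
  "motion": [
    [[0.0005,0,0,0,0,0,0],[0.0005,0,0,0,0,0,0],[0.0005,0,0,0,0,0,0]]
  ]
}}

```text
t: 12.55
eef_pos: [0.5521, 0.0965, 0.0357]
tool_rot: [0.0, 0.985, -0.175, -0.001]
contact_force: [-3.4, -0.3, 6.7]
gripper_width: 0.221
grasp_force: 51.3
```

```bash
python3 -c "
from h import *
st()"
```

```text
t 12.55 mm from seat xf,yf,z [ 2.7  2.5 35.7] F xf,yf,z [-3.09 -1.43  6.73] T [-0.271  0.898  0.099] tool x yaw -20.13 tilt [-0.09 -0.04] grip 0.22111532101327777 51.274453997612
```

Both stops are touched. Easing the downforce and building up the pushes.

{"op": "servo_tool", "data": {
  "motion": [
    [[0.0003,-0.0005,-0.0003,0,0,0,0],[0.0003,-0.0005,-0.0003,0,0,0,0],[0.0003,-0.0005,-0.0003,0,0,0,0],[0.0003,-0.0005,-0.0003,0,0,0,0]]
  ]
}}

```text
t: 12.88
eef_pos: [0.5521, 0.0965, 0.0357]
tool_rot: [0.001, 0.985, -0.175, -0.001]
contact_force: [-3.3, -2.2, 6.8]
gripper_width: 0.221
grasp_force: 51.1
```

```bash
cat >> h.py <<'E'
def av(n=6,yaw=np.radians(-20.17)):
    X=np.array([np.cos(yaw),np.sin(yaw),0]);Y=np.array([-X[1],X[0],0]);F=[]
    for _ in range(n): cam('wrist'); F.append(bot.get_obs()['contact_force'])
    F=np.array(F); print('avg F',np.round([(F@X).mean(),(F@Y).mean(),F[:,2].mean()],2),'sd',F.std(0).round(2)); st()
E
python3 -c "
from h import *
av()"
```

```text
avg F [-3.53 -3.48  6.68] sd [0.45 0.33 0.4 ]
t 13.18 mm from seat xf,yf,z [ 2.7  2.5 35.7] F xf,yf,z [-3.88 -3.72  6.89] T [-0.397  1.014  0.071] tool x yaw -20.14 tilt [-0.13 -0.06] grip 0.21998793026088684 51.064603328704834
```

{"op": "servo_tool", "data": {
  "motion": [
    [[0.0004,-0.0005,-0.0005,0,0,0,0],[0.0004,-0.0005,-0.0005,0,0,0,0],[0.0004,-0.0005,-0.0005,0,0,0,0],[0.0004,-0.0005,-0.0005,0,0,0,0]]
  ]
}}

```text
t: 13.52
eef_pos: [0.5521, 0.0965, 0.0357]
tool_rot: [0.001, 0.985, -0.175, -0.002]
contact_force: [-4.6, -1.8, 4.5]
gripper_width: 0.221
grasp_force: 50.6
```

```bash
python3 -c "
from h import *
av()"
```

```text
avg F [-3.84 -3.68  4.19] sd [0.39 0.38 0.36]
t 13.82 mm from seat xf,yf,z [ 2.7  2.6 35.8] F xf,yf,z [-4.4  -4.01  4.97] T [-0.488  1.099  0.071] tool x yaw -20.15 tilt [-0.2  -0.09] grip 0.22094672936545628 50.62691152095795
```

{"op": "servo_tool", "data": {
  "motion": [
    [[0.0006,-0.0006,0,0,0,0,0],[0.0006,-0.0006,0,0,0,0,0],[0.0006,-0.0006,0,0,0,0,0],[0.0006,-0.0006,0,0,0,0,0]]
  ]
}}

```text
t: 14.15
eef_pos: [0.5521, 0.0965, 0.0357]
tool_rot: [0.002, 0.985, -0.175, -0.002]
contact_force: [-7.0, -2.2, 6.6]
gripper_width: 0.223
grasp_force: 51.1
```

```bash
python3 -c "
from h import *
av()"
```

```text
avg F [-5.35 -5.05  6.66] sd [0.23 0.37 0.23]
t 14.45 mm from seat xf,yf,z [ 2.7  2.6 35.7] F xf,yf,z [-5.04 -5.67  6.35] T [-0.621  1.539  0.047] tool x yaw -20.15 tilt [-0.28 -0.12] grip 0.21770954785893212 51.086971163749695
```

Pushes are about 5 N each. The tool has tilted 0.2–0.3° through compliance, so I'll trim that to keep the guide flat.

{"op": "servo_tool", "data": {
  "motion": [
    [[0,0,0,0.04,0.05,0,0],[0,0,0,0.04,0.05,0,0],[0,0,0,0.04,0.05,0,0],[0,0,0,0.04,0.05,0,0]]
  ]
}}

```text
t: 14.78
eef_pos: [0.5522, 0.0965, 0.0357]
tool_rot: [0.0, 0.985, -0.175, 0.0]
contact_force: [-6.5, -2.7, 6.0]
gripper_width: 0.22
grasp_force: 51.0
```

```bash
python3 -c "
from h import *
av()"
```

```text
avg F [-5.02 -5.02  6.36] sd [0.47 0.54 0.56]
t 15.08 mm from seat xf,yf,z [ 2.8  2.6 35.7] F xf,yf,z [-4.79 -4.38  5.42] T [-0.645  1.472  0.107] tool x yaw -20.15 tilt [ 0.04 -0.02] grip 0.22493486587100595 51.02537155151367
```

The tool is level and pushing 5.0 N on each stop. One last look before hand-in.

Run:
```python
from h import *
a=cam('wrist')['img'][130:420,100:460];b=cam('scene')['img'][90:300,150:430]
a=cv2.resize(a,(390,314));b=cv2.resize(b,(400,314),interpolation=2)
cv2.imwrite('pics/fin.png',np.hstack([a,b])[:,:,::-1])
```

```text
(no output)
```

View pics/fin.png

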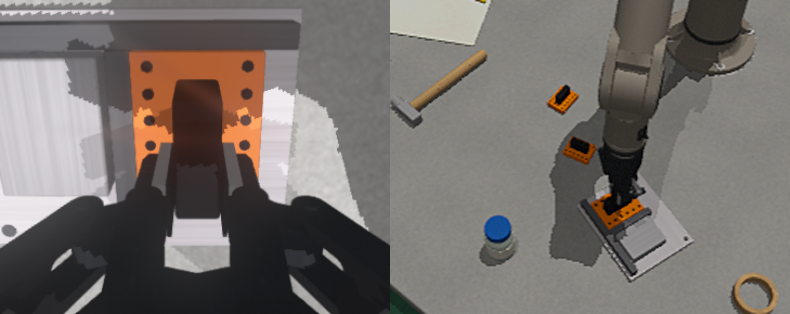

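The guide is flush against the rail (edge at y≈51) and the rib (x≈130), with no green showing. The anvil, jar, tape and hammer are where they were.

```bash
python3 -c "
from station import bot
print(bot.hand_in())"
```

```text
the job is handed in; nothing more can be done
None
```

The job is handed in: the orange guide sits flat on the green mat in the right bay, held against the rib and the far rail at about 5 N each, and the anvil, jar, tape and hammer look unmoved in the last picture.

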